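# Click the filter slide into its detent and hold it there

## Task

Take the upright white thumb tab of the microscope filter slide lightly between the fingers (the tab is thin-walled and breaks if squeezed hard) and slide the carriage away from the end where it stands, until the spring ball clicks into the hidden notch of the rail. The notch cannot be seen and its place differs each time, so feel for it; finish with the ball seated in the notch, carriage at rest, and the tab still held between the fingers. Leave the bottles and the slide box alone.

Things in the scene. Friction and masses are not known exactly. Their poses are not given: they have to be found in the camera images.
- rail_base: the bolted-down rail: grey foot plate 90 (x) by 290 (y) by 8 mm with an aluminium bar 44 by 270 mm on it, top 30 mm above the bench; dark stop blocks at y = -101 and +101 mm, 18 mm thick, tops 50 mm above the bench. Origin: middle of the plate's underside, on the bench. y runs along the rail, x across it, z up. Turned up to 0.6 rad either way.
- carriage: grey plastic carriage, 60 (x) by 50 (y, along the rail) by 16 mm, top 46.5 mm above the bench. Origin: centre of its underside, 30.5 mm up; axes as the rail's. It only slides along y, centre from y = -65 to +65 mm in the rail's frame; starts within 20 mm of the -y end; the notch lies in +y, with the centre at y = -15 to +35 mm. Sliding drags with 1 to 1.5 N.
- filter_glass (a point): centre of the round glass filter in its flat grey ring (48 mm across, no higher than the carriage's top), which reaches out from the carriage to +x; this point lies 66 mm in x from the tab's axis. It moves with the carriage. Do not grip here.
- tab_grip (a point): where to hold the tab: on its axis, 26 mm above the carriage's top, 72.5 mm above the bench. The tab is a thin-walled white square post, 14 by 14 mm, sides parallel to the rail's x and y, 40 mm high (top 86.5 mm above the bench), in the middle of the carriage. It breaks if the forces of both fingers on it, added up, exceed 45 N.
- ball (a joint): drop of the hidden spring ball under the carriage, m: about 0.0005 on the flat rail, 0.0035 fully seated (the step is hardly above the reading noise, so feel instead). The notch is a V 14 mm wide, the ball 16 mm across, pressed down with 8 N. Within about 5 mm of the notch's centre the carriage is drawn in with up to 4 N; pulling it out to either side takes about 6 N.
- reagent: bystander: amber glass bottle with white cap, 54 mm across, 105 mm high, beyond the rail. Origin: centre of its underside.
- dropper: bystander: white plastic dropper bottle, 34 mm across, 80 mm high, beyond the rail. Origin: centre of its underside.
- slide_box: bystander: blue plastic slide box 55 by 80 by 32 mm on the robot's side of the rail. Origin: centre of its underside.

How it is judged:
By the outcome, as a careful person would: the job done as asked, in the order asked, and still so for the second after the job is handed in, while the arm keeps its last pose, push and grip.
It also fails if it takes over 64 s, if anything falls off the work surface, if the arm or the gripper's body presses on something with over 40 N, if the wrist force passes 120 N, or if a joint passes its speed limit or range.

## Robot

A 6-joint arm with a two-finger parallel gripper is mounted at the origin on the work surface. World frame = base frame: x ahead of the robot, y to its left, z up, the work surface at z = 0. Lengths are in mm, angles in rad, forces in N, time in s.
With the tool pointing down it reaches from about 350 to 975 mm from the base axis. Payload 4.9 kg.
Tool frame: the origin (TCP) lies on the centre line of the jaws, within the pads' length; the fingertips stand tip_extent ahead of it and the grasp point (between the pads) lies 2 mm behind it (tip_extent is the distance from the TCP to the fingertips, in mm); z points along the fingers, y is the line along which they close (so a half turn about z gives the same grasp; the last joint's range is limited). The gripper opens to 85 mm and grips with 20 to 120 N. Pads are 22 mm wide; open, the fingers measure 114 mm over their backs; the gripper's body (76 mm by 85 mm) begins 54 mm behind the grasp point. The pads swing forward as they close: fully open they stand 13 mm farther back than shut.
Start: joints at [1.15, 0.053, 1.613, -0, 1.476, -0.119], TCP at [185.764, 596.736, 248.304] pointing down, gripper open.
Joint ranges: [-3.01, 3.01], [-1.01, 2.22], [0.06, 2.58], [-1.02, 4.17], [0.09, 2.62], [-3.14, 3.14]. Speed limits (rad/s): [2.57, 2.57, 3.14, 3.14, 3.14, 3.14].

## Interface

Orientations are given as [roll, pitch, yaw] about the fixed x, y, z axes, in that order (R = Rz(yaw) Ry(pitch) Rx(roll)).
In Python, from workcell import * gives the robot as it stands. The module is installed in compiled form; this text tells all that it offers.
- The arm moves only by the tool apply_moves, never from a script. Its argument "targets" is a list that holds one entry, the list of rows, each a list of 6 numbers: the shift along the world's x, y, z in mm, then the turn, a rotation vector about the world's x, y, z in degrees. A call has 1 to 20 rows; each row is the pose to reach, as a shift and turn from the pose commanded when the call began; what a row does not reach only later rows make up. A row lasts 1/12 s, in which the tool goes at most 41.7 mm and 7.16 degrees, less where a joint would pass 70% of its speed; a pose out of reach is approached as far as the arm can. A call with a gripper value outside its range is refused whole. "hand" is the opening, from 0 (shut) to 1 (fully open), set as the call begins (left out, the last holds). The fingers move at their own pace and stop on an object; "squeeze" is the grip in N (left out, the last holds). Time passes only in rows, so rows that repeat a pose let the fingers close. It gives the time, the measured TCP pose, the force, the opening and the grip force at its end, in the units of the state.
- read_state(): the state, without advancing time (a new reading comes with each control period).
- read_camera(name): name is "scene" or "top"; returns (picture, depth): 480x640x3 uint8, red, green, blue; 480x640 float32, mm along the optical axis (not along the pixel's ray), 0 where there is no reading.
- camera_params(name): a dict with "fov_y" (degrees; the focal length in pixels is half the picture's height over the tangent of half this angle, whatever the lens; pixels are square), "cx", "cy" (the principal point, pixels), "origin" and "rotation" of the camera in the world. Camera axes: x right, y up, looking along -z (the intrinsics and any distortion apply to the point x, -y, -z); pixel columns grow to the right and rows downward; lengths in mm; the calibration is good to about 2 mm. A picture is of the moment at which its call begins. camera_params takes no time and is no camera call.
- sign_off(): hands the job in; it is judged then, once.
The state is a dict: "clock": time; "q": joint angles; "dq": joint speeds; "tau": joint torques, N m; "tcp_pos": TCP position; "eef_rot": TCP orientation; "force": force on the tool from outside, world axes, zero at the start; "ft_torque": the same for the moment, N m; "gripper_width": finger opening in mm; "grasp_force": force on a finger pad.
Only numpy, scipy, OpenCV 4.12 (cv2) and the standard library are available. Lean on these libraries where they do the work, as an engineer would, in place of code of your own. Each camera call takes 0.05 s, during which the arm holds its last target. There are 200 camera calls.

## Working session

There is one attempt and no reset: what is moved stays moved. The work goes in short steps, Python scripts to look and compute and a tool call to move; the robot and the scene stay as the last step left them, time stands still between calls to the robot, and variables do not carry over. Pictures are saved under pics/ and viewed, at most 10 in all, crops included, and the job is handed in when it is done.

Besides the shell and the picture viewer there is one more tool, called after ">>>" as name(argument=value, ...) on one line, values as JSON. apply_moves: Moves the arm, as the interface text tells. Its arguments: {"type":"object","properties":{"targets":{"type":"array","items":{"type":"array","items":{"type":"array","items":{"type":"number"}}}},"hand":{"type":"number"},"squeeze":{"type":"number"}},"required":["targets"]}

```bash
mkdir -p pics
cat > h.py <<'E'
from workcell import *
import numpy as np, cv2
def grab(n):
    p,d=read_camera(n); np.savez('/tmp/'+n,p=p,d=d); cv2.imwrite(f'pics/{n}_{read_state()["clock"]:.2f}.png',p[:,:,::-1]); return p,d
def pts(n,d):
    c=camera_params(n); f=240/np.tan(np.radians(c['fov_y']/2))
    v,u=np.mgrid[0:480,0:640]; P=np.stack([(u-c['cx'])/f*d,-(v-c['cy'])/f*d,-d],-1)
    return P@np.array(c['rotation']).T+np.array(c['origin'])
E
python3 - <<'E'
from h import *
for n in('scene','top'): grab(n); print(camera_params(n))
print(read_state())
E
ls pics
```

```text
{'fov_y': 52.12981282982411, 'cx': 322.78801758948805, 'cy': 251.32731583451255, 'origin': array([841.20235371, 451.28970846, 505.95194902]), 'rotation': array([ 0.83605093, -0.00281377,  2.61259441])}
{'fov_y': 44.74901489239854, 'cx': 328.4583139808581, 'cy': 238.6500702938216, 'origin': array([422.96097817,  29.33701063, 906.87374812]), 'rotation': array([ 2.17857076e-01,  3.71107205e-04, -1.66150005e+00])}
{'clock': 0.1, 'q': array([ 1.14998944e+00,  5.33216865e-02,  1.61418705e+00, -1.89365569e-05,
        1.47597861e+00, -1.18995564e-01]), 'dq': array([ 0.0005123 , -0.00145556, -0.00325101,  0.00073237, -0.00139659,
        0.00014315]), 'tau': array([-9.55186406e-04, -3.94902813e+01, -3.71363282e+01, -1.58630642e-04,
        3.94960211e-03, -5.41844670e-06]), 'tcp_pos': array([185.56114286, 596.25340315, 247.14866065]), 'eef_rot': array([-3.13970912e+00, -2.06213372e-04,  2.83978295e+00]), 'force': array([-0.39557439, -0.13562605, -0.61351356]), 'ft_torque': array([-0.04775084, -0.05543149,  0.00023052]), 'grasp_force': 0.0, 'gripper_width': 85.77000038423469}
scene_0.05.png
top_0.10.png
```

View pics/top_0.10.png

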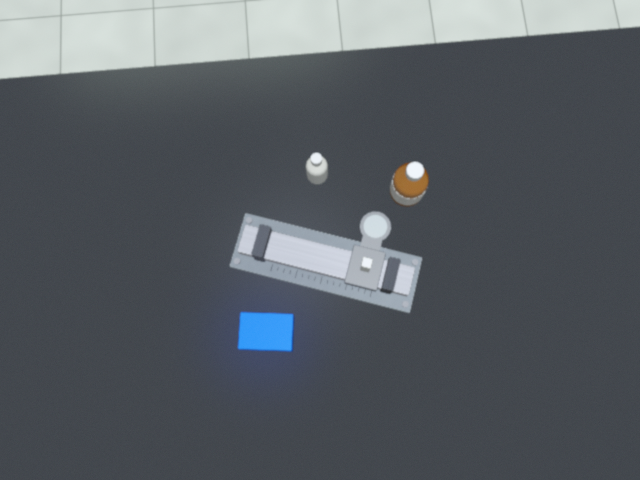

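View pics/scene_0.05.png

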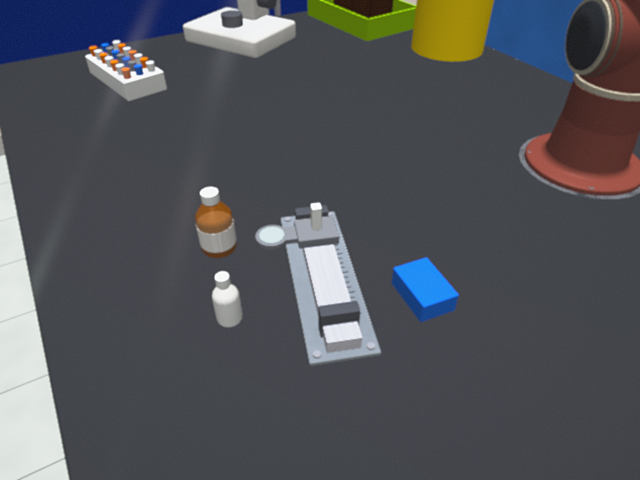

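The top view shows the tab at about (367,264), the stop blocks at (262,242) and (391,275), and the glass at (375,227). The carriage stands at the right end (-y). The scene view shows the tab at (316,215), and both views agree.

```bash
cat >> h.py <<'E'
from scipy.spatial.transform import Rotation as Rn
def pts(n,d):
    c=camera_params(n); f=240/np.tan(np.radians(c['fov_y']/2))
    v,u=np.mgrid[0:480,0:640]; P=np.stack([(u-c['cx'])/f*d,-(v-c['cy'])/f*d,-d],-1)
    return P@Rn.from_euler('xyz',c['rotation']).as_matrix().T+c['origin']
E
python3 - <<'E'
from h import *
for n in('top','scene'):
    z=np.load(f'/tmp/{n}.npz'); P=pts(n,z['d']); ok=z['d']>0
    R=ok&(P[...,0]>300)&(P[...,0]<700)
    bx=dict(top=(225,430,205,320),scene=(250,385,195,365))[n]
    m=np.zeros_like(ok); m[bx[2]:bx[3],bx[0]:bx[1]]=1; m&=ok
    if n=='top': print('table z',np.median(P[350:450,350:500,2]),[P[r,c].round(1) for r,c in((264,367),(242,262),(275,391),(227,375))])
    else: print([P[r,c].round(1) for r,c in((208,316),(213,316),(218,316),(235,271))])
    for nm,lo,hi in(('plate',4,14),('bar',26,34),('stops',47,55),('tab',60,95)):
        q=P[m&(P[...,2]>lo)&(P[...,2]<hi)]
        if len(q)<4: print(n,nm,len(q)); continue
        r=cv2.minAreaRect(q[:,:2].astype(np.float32)); print(n,nm,len(q),q.mean(0).round(1),np.round(r[0],1),np.round(r[1],1),round(r[2],1),q[:,2].max())
E
```

```text
table z -0.4497253674041417 [array([562. , -38.3,  86.3]), array([616.1, 112.6,  48.7]), array([548.4, -75. ,  49.9]), array([625.4, -60.1,  41.8])]
top plate 4547 [580.   24.    7.4] [584.7  16.5] [305.2 172.2] 87.9 13.98239297487521
top bar 3645 [581.5  42.1  29.5] [539.4  36. ] [269.7 142.8] 70.5 33.95572001057633
top stops 970 [579.    2.9  48.9] [601.3  13.8] [219.5  92.8] 70.2 54.852238444359955
top tab 121 [563.5 -37.4  82.5] [564.7 -37.8] [13.9 14.1] 70.5 89.66552520460004
[array([569.3, -30.4,  88.4]), array([569.1, -30.9,  79.1]), array([569.8, -29.8,  71.1]), array([629.7, -57.3,  44.6])]
scene plate 4197 [609.3  67.1   9.1] [590.4  -1.2] [334.9 154.7] 64.6 13.99087544955347
scene bar 2660 [604.9  67.6  31.1] [602.6  66.9] [175.2  57.6] 70.9 33.989337498833436
scene stops 1324 [587.7  18.6  49.5] [587.4  21.7] [221.9  59.3] 70.9 54.88436655015539
scene tab 212 [569.4 -32.5  77.8] [567.7 -35.4] [15.4 13.6] 70.2 89.16818309398752
```

>>> apply_moves(targets=[[[20, -33.4, 0, 0, 0, 0], [40, -66.8, 0, 0, 0, 0], [60, -100, 0, 0, 0, 0], [80, -133.5, 0, 0, 0, 0], [100, -167, 0, 0, 0, 0], [120, -200, -5, 0, 0, -0.5], [140, -234, -10, 0, 0, -1], [160, -267, -15, 0, 0, -1.5], [180, -300, -20, 0, 0, -2], [200, -334, -25, 0, 0, -2], [220, -367, -30, 0, 0, -2], [240, -401, -35, 0, 0, -2], [260, -434, -40, 0, 0, -2], [280, -467, -45, 0, 0, -2], [300, -501, -50, 0, 0, -2], [320, -534, -55, 0, 0, -2], [340, -568, -65, 0, 0, -2], [360, -601, -75, 0, 0, -2], [379, -633, -90, 0, 0, -2], [379, -633, -90, 0, 0, -2]]], hand=0.45, squeeze=20)

```text
clock: 1.77
tcp_pos: [565.1, -41.1, 154.5]
eef_rot: [-3.139, -0.004, 2.8]
force: [-1.5, 0.6, 0.8]
gripper_width: 38.6
grasp_force: 0.0
```

>>> apply_moves(targets=[[[0, 0, -15, 0, 0, 0], [0, 0, -30, 0, 0, 0], [0, 0, -40, 0, 0, 0], [0, 0, -40, 0, 0, 0], [0, 0, -40, 0, 0, 0]]])

```text
clock: 2.18
tcp_pos: [564.0, -35.8, 117.6]
eef_rot: [-3.141, -0.002, 2.805]
force: [0.2, 0.5, 0.3]
gripper_width: 38.2
grasp_force: 0.0
```

Run:
```python
from h import *
p,d=grab('scene'); s=read_state(); print(s['tcp_pos'],s['force'],s['gripper_width'])
cv2.imwrite('pics/a.png',cv2.resize(p[130:270,230:410,::-1],None,fx=4,fy=4,interpolation=cv2.INTER_CUBIC))
P=pts('scene',d); m=(d>0)&(abs(P[...,0]-565)<80)&(abs(P[...,1]+37)<60)
for r in range(150,236,6): print(r,[tuple(P[r,c].round().astype(int)) for c in range(290,345,6)])
```

```text
[564.7600708  -35.88574654 118.63806783] [-0.36821862 -0.76769425 -0.49867641] 38.326069408432176
150 [(np.int64(464), np.int64(-319), np.int64(3)), (np.int64(452), np.int64(-316), np.int64(1)), (np.int64(575), np.int64(-57), np.int64(169)), (np.int64(587), np.int64(-18), np.int64(193)), (np.int64(585), np.int64(-7), np.int64(197)), (np.int64(583), np.int64(5), np.int64(203)), (np.int64(581), np.int64(16), np.int64(208)), (np.int64(558), np.int64(-9), np.int64(189)), (np.int64(380), np.int64(-275), np.int64(1)), (np.int64(369), np.int64(-269), np.int64(1))]
156 [(np.int64(472), np.int64(-304), np.int64(0)), (np.int64(463), np.int64(-296), np.int64(1)), (np.int64(452), np.int64(-292), np.int64(0)), (np.int64(587), np.int64(-18), np.int64(184)), (np.int64(581), np.int64(-14), np.int64(184)), (np.int64(592), np.int64(20), np.int64(206)), (np.int64(586), np.int64(24), np.int64(206)), (np.int64(579), np.int64(26), np.int64(205)), (np.int64(393), np.int64(-254), np.int64(2)), (np.int64(382), np.int64(-249), np.int64(2))]
162 [(np.int64(483), np.int64(-283), np.int64(1)), (np.int64(473), np
[... 5274 characters left out ...]
t64(54)), (np.int64(564), np.int64(-28), np.int64(52)), (np.int64(554), np.int64(-28), np.int64(47)), (np.int64(547), np.int64(-23), np.int64(48)), (np.int64(513), np.int64(-59), np.int64(9)), (np.int64(499), np.int64(-63), np.int64(0))]
234 [(np.int64(604), np.int64(-47), np.int64(43)), (np.int64(597), np.int64(-41), np.int64(44)), (np.int64(591), np.int64(-33), np.int64(48)), (np.int64(583), np.int64(-30), np.int64(47)), (np.int64(576), np.int64(-24), np.int64(48)), (np.int64(569), np.int64(-20), np.int64(48)), (np.int64(562), np.int64(-15), np.int64(49)), (np.int64(553), np.int64(-12), np.int64(47)), (np.int64(545), np.int64(-9), np.int64(45)), (np.int64(508), np.int64(-49), np.int64(1))]
```

View pics/a.png

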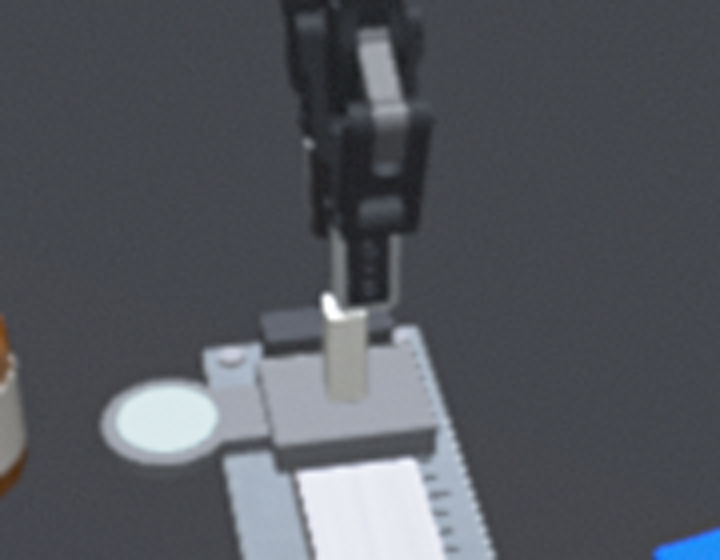

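The near finger's centre, at crop (370,305), lines up along the rail with the tab at (346,310). The fingertips end about 10 mm below the TCP. I'll go straight down.

>>> apply_moves(targets=[[[0, 0, -12, 0, 0, 0], [0, 0, -24, 0, 0, 0], [0, 0, -36, 0, 0, 0], [0, 0, -44, 0, 0, 0], [0, 0, -47, 0, 0, 0], [0, 0, -47, 0, 0, 0], [0, 0, -47, 0, 0, 0]]])

```text
clock: 2.82
tcp_pos: [564.7, -36.3, 71.0]
eef_rot: [-3.142, -0.0, 2.805]
force: [0.1, -0.2, 0.4]
gripper_width: 38.3
grasp_force: 0.0
```

>>> apply_moves(targets=[[[0, 0, 0, 0, 0, 0], [0, 0, 0, 0, 0, 0], [0, 0, 0, 0, 0, 0], [0, 0, 0, 0, 0, 0], [0, 0, 0, 0, 0, 0], [0, 0, 0, 0, 0, 0]]], hand=0.24, squeeze=20)

```text
clock: 3.32
tcp_pos: [564.8, -36.3, 71.5]
eef_rot: [3.142, 0.0, 2.805]
force: [-0.7, -0.2, -0.6]
gripper_width: 20.5
grasp_force: 0.0
```

>>> apply_moves(targets=[[[0, 0, 0, 0, 0, 0], [0, 0, 0, 0, 0, 0], [0, 0, 0, 0, 0, 0], [0, 0, 0, 0, 0, 0], [0, 0, 0, 0, 0, 0], [0, 0, 0, 0, 0, 0]]], hand=0.18)

```text
clock: 3.82
tcp_pos: [564.8, -36.3, 71.3]
eef_rot: [-3.142, -0.0, 2.805]
force: [0.2, 1.0, -0.0]
gripper_width: 14.9
grasp_force: 0.0
```

>>> apply_moves(targets=[[[0, 0, 0, 0, 0, 0], [0, 0, 0, 0, 0, 0], [0, 0, 0, 0, 0, 0], [0, 0, 0, 0, 0, 0], [0, 0, 0, 0, 0, 0], [0, 0, 0, 0, 0, 0]]], hand=0.15)

```text
clock: 4.32
tcp_pos: [564.7, -36.3, 71.3]
eef_rot: [-3.141, -0.0, 2.805]
force: [-1.0, -0.2, 1.5]
gripper_width: 13.9
grasp_force: 20.2
```

>>> apply_moves(targets=[[[0.3, 0.9, 0, 0, 0, 0], [1, 2.8, 0, 0, 0, 0], [2, 5.7, 0, 0, 0, 0], [3, 8.5, 0, 0, 0, 0], [4, 11.3, 0, 0, 0, 0], [5, 14.2, 0, 0, 0, 0], [6, 17, 0, 0, 0, 0], [6.6, 18.9, 0, 0, 0, 0], [6.6, 18.9, 0, 0, 0, 0]]])

```text
clock: 5.07
tcp_pos: [571.7, -16.7, 71.3]
eef_rot: [3.141, 0.0, 2.805]
force: [0.4, -1.1, 0.9]
gripper_width: 13.6
grasp_force: 20.2
```

>>> apply_moves(targets=[[[0.6, 1.8, 0, 0, 0, 0], [1.6, 4.6, 0, 0, 0, 0], [2.6, 7.5, 0, 0, 0, 0], [3.6, 10.3, 0, 0, 0, 0], [4.6, 13.2, 0, 0, 0, 0], [5.4, 15.5, 0, 0, 0, 0], [5.9, 17, 0, 0, 0, 0], [5.9, 17, 0, 0, 0, 0]]])

```text
clock: 5.73
tcp_pos: [577.7, 0.1, 71.4]
eef_rot: [3.141, 0.001, 2.805]
force: [2.5, -0.6, -1.3]
gripper_width: 13.9
grasp_force: 20.1
```

>>> apply_moves(targets=[[[0.3, 0.9, 0, 0, 0, 0], [0.7, 1.9, 0, 0, 0, 0], [0.7, 1.9, 0, 0, 0, 0]]])

```text
clock: 5.98
tcp_pos: [578.2, 1.7, 71.4]
eef_rot: [3.141, 0.001, 2.805]
force: [2.3, -2.0, -0.9]
gripper_width: 13.7
grasp_force: 20.0
```

>>> apply_moves(targets=[[[0.3, 0.9, 0, 0, 0, 0], [0.7, 1.9, 0, 0, 0, 0], [0.7, 1.9, 0, 0, 0, 0]]])

```text
clock: 6.23
tcp_pos: [578.9, 3.6, 71.3]
eef_rot: [3.141, 0.0, 2.805]
force: [2.3, -2.3, -1.7]
gripper_width: 14.1
grasp_force: 20.0
```

>>> apply_moves(targets=[[[0.3, 0.9, 0, 0, 0, 0], [0.7, 1.9, 0, 0, 0, 0], [0.7, 1.9, 0, 0, 0, 0]]])

```text
clock: 6.48
tcp_pos: [579.6, 5.6, 71.4]
eef_rot: [3.141, 0.0, 2.805]
force: [3.1, -1.9, -0.6]
gripper_width: 13.8
grasp_force: 20.0
```

>>> apply_moves(targets=[[[0.5, 0.9, 0, 0, 0, 0], [0.9, 1.9, 0, 0, 0, 0], [0.9, 1.9, 0, 0, 0, 0]]])

```text
clock: 6.73
tcp_pos: [580.4, 7.7, 71.4]
eef_rot: [3.141, -0.0, 2.805]
force: [2.5, -0.6, 0.2]
gripper_width: 13.9
grasp_force: 20.1
```

>>> apply_moves(targets=[[[0.5, 0.9, 0, 0, 0, 0], [0.9, 1.9, 0, 0, 0, 0], [0.9, 1.9, 0, 0, 0, 0]]])

```text
clock: 6.98
tcp_pos: [581.1, 9.7, 71.4]
eef_rot: [3.141, -0.0, 2.805]
force: [1.5, 0.3, 1.6]
gripper_width: 13.5
grasp_force: 20.2
```

>>> apply_moves(targets=[[[0.4, 0.9, 0, 0, 0, 0], [0.8, 1.9, 0, 0, 0, 0], [0.8, 1.9, 0, 0, 0, 0]]])

```text
clock: 7.23
tcp_pos: [581.9, 11.8, 71.3]
eef_rot: [3.14, -0.001, 2.805]
force: [0.2, 3.1, 2.1]
gripper_width: 14.0
grasp_force: 20.4
```

>>> apply_moves(targets=[[[0.4, 0.9, 0, 0, 0, 0], [0.8, 1.9, 0, 0, 0, 0], [0.8, 1.9, 0, 0, 0, 0]]])

```text
clock: 7.48
tcp_pos: [582.6, 13.8, 71.3]
eef_rot: [3.14, -0.001, 2.805]
force: [-0.7, 3.5, 3.0]
gripper_width: 13.6
grasp_force: 20.5
```

The pull-in is showing (+3 N along the rail), so I'll continue gently.

>>> apply_moves(targets=[[[0.2, 0.5, 0, 0, 0, 0], [0.4, 0.9, 0, 0, 0, 0], [0.4, 0.9, 0, 0, 0, 0]]])

```text
clock: 7.73
tcp_pos: [582.8, 14.4, 71.3]
eef_rot: [3.141, -0.001, 2.805]
force: [-2.1, 5.6, 3.0]
gripper_width: 13.8
grasp_force: 20.7
```

>>> apply_moves(targets=[[[0.2, 0.5, 0, 0, 0, 0], [0.4, 0.9, 0, 0, 0, 0], [0.4, 0.9, 0, 0, 0, 0]]])

```text
clock: 7.98
tcp_pos: [583.0, 14.7, 71.3]
eef_rot: [-3.141, -0.002, 2.805]
force: [-4.4, 2.7, 5.5]
gripper_width: 13.8
grasp_force: 20.9
```

>>> apply_moves(targets=[[[0, 0, 0, 0, 0, 0], [0, 0, 0, 0, 0, 0], [0, 0, 0, 0, 0, 0], [0, 0, 0, 0, 0, 0]]])

```text
clock: 8.32
tcp_pos: [583.0, 14.7, 71.3]
eef_rot: [-3.141, -0.002, 2.805]
force: [-3.8, 3.0, 5.6]
gripper_width: 13.7
grasp_force: 20.9
```

>>> apply_moves(targets=[[[0, 0, 0, 0, 0, 0], [0, 0, 0, 0, 0, 0]]])

```text
clock: 8.48
tcp_pos: [583.0, 14.7, 71.3]
eef_rot: [-3.141, -0.002, 2.805]
force: [-4.5, 3.2, 5.6]
gripper_width: 13.7
grasp_force: 20.9
```

>>> apply_moves(targets=[[[-0.4, 0.2, 0.3, 0, 0, 0], [-0.4, 0.2, 0.3, 0, 0, 0], [-0.4, 0.2, 0.3, 0, 0, 0], [-0.4, 0.2, 0.3, 0, 0, 0]]])

```text
clock: 8.82
tcp_pos: [582.9, 14.7, 71.3]
eef_rot: [-3.141, -0.0, 2.805]
force: [-1.4, 1.4, 2.4]
gripper_width: 13.8
grasp_force: 20.4
```

>>> apply_moves(targets=[[[0.1, 0.4, 0, 0, 0, 0], [0.1, 0.4, 0, 0, 0, 0], [0.1, 0.4, 0, 0, 0, 0]]])

```text
clock: 9.07
tcp_pos: [583.0, 14.9, 71.4]
eef_rot: [-3.141, -0.0, 2.805]
force: [-2.2, -1.2, 1.9]
gripper_width: 13.7
grasp_force: 20.4
```

>>> apply_moves(targets=[[[0.1, 0.6, 0, 0, 0, 0], [0.1, 0.6, 0, 0, 0, 0], [0.1, 0.6, 0, 0, 0, 0]]])

```text
clock: 9.32
tcp_pos: [583.1, 15.1, 71.4]
eef_rot: [-3.14, -0.0, 2.805]
force: [-3.1, -6.1, 1.6]
gripper_width: 13.6
grasp_force: 20.3
```

>>> apply_moves(targets=[[[-0.3, -0.6, 0, 0, 0, 0], [-0.3, -0.6, 0, 0, 0, 0], [-0.3, -0.6, 0, 0, 0, 0], [-0.3, -0.6, 0, 0, 0, 0], [-0.3, -0.6, 0, 0, 0, 0]]])

```text
clock: 9.73
tcp_pos: [583.0, 15.1, 71.3]
eef_rot: [-3.141, 0.0, 2.805]
force: [-1.5, -3.2, -1.8]
gripper_width: 14.2
grasp_force: 20.0
```

>>> apply_moves(targets=[[[-0.2, -0.3, 0, 0, 0, 0], [-0.2, -0.3, 0, 0, 0, 0], [-0.2, -0.3, 0, 0, 0, 0], [-0.2, -0.3, 0, 0, 0, 0], [-0.2, -0.3, 0, 0, 0, 0], [-0.2, -0.3, 0, 0, 0, 0]]])

```text
clock: 10.23
tcp_pos: [583.0, 15.1, 71.4]
eef_rot: [3.141, 0.0, 2.805]
force: [2.1, -2.2, -6.1]
gripper_width: 13.8
grasp_force: 19.5
```

Run:
```python
from h import *
p,d=grab('scene'); s=read_state(); print(s['tcp_pos'],s['force'],s['gripper_width'],s['grasp_force'])
cv2.imwrite('pics/b.png',cv2.resize(p[150:350,230:430,::-1],None,fx=3,fy=3,interpolation=cv2.INTER_CUBIC))
```

```text
[582.96722175  15.04623877  71.37290462] [ 2.25012568 -3.02806012 -6.72470744] 13.714202947899434 19.50452148914337
```

View pics/b.png

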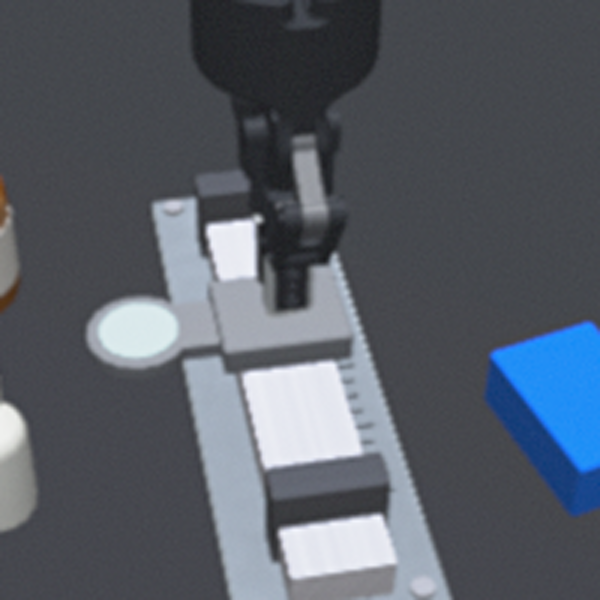

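The carriage, at crop (285,325), sits near the rail's middle with the tab between the fingers and the neighbours untouched. A wall was felt on the far side of the dip, so the ball is in the notch. I'll relax the leftover forces.

>>> apply_moves(targets=[[[0.1, -0.2, -0.4, 0, 0, 0], [0.1, -0.2, -0.4, 0, 0, 0], [0.1, -0.2, -0.4, 0, 0, 0], [0.1, -0.2, -0.4, 0, 0, 0], [0.1, -0.2, -0.4, 0, 0, 0], [0.1, -0.2, -0.4, 0, 0, 0]]])

```text
clock: 10.78
tcp_pos: [583.0, 15.0, 71.4]
eef_rot: [3.141, -0.0, 2.805]
force: [0.0, -0.8, -1.7]
gripper_width: 14.0
grasp_force: 19.9
```

>>> apply_moves(targets=[[[0, 0, 0, 0, 0, 0], [0, 0, 0, 0, 0, 0], [0, 0, 0, 0, 0, 0], [0, 0, 0, 0, 0, 0], [0, 0, 0, 0, 0, 0], [0, 0, 0, 0, 0, 0]]])

```text
clock: 11.28
tcp_pos: [583.0, 14.9, 71.4]
eef_rot: [3.141, -0.0, 2.805]
force: [0.0, -0.2, -0.9]
gripper_width: 13.4
grasp_force: 20.1
```

```bash
python3 -c "
from workcell import *
print(sign_off())"
```

```text
the job is handed in; nothing more can be done
None
```

The job is handed in at about 11 s of the 64 s allowed: judging by feel, the ball is seated in the notch (drawn in at up to about 5 N, then a firm wall beyond), with the carriage at rest and the tab still held at about 20 N per finger.

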